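# Open the push-and-turn milling jar and tip in the grinding balls

### The job

Load the milling jar: press its black safety cap firmly down, turn it anticlockwise while it is pressed, lift it off and lay it on the cork mat, the right way up. Then take the notched tray by its handle, tip all three grinding balls out through its corner notch into the jar, and put the tray back down on the bench on its feet. Do not touch the balls with the gripper, and leave the other things where they are.

Things in the scene. Friction and masses are not known exactly. Their poses are not given: they have to be found in the camera images.
- jar: white ceramic milling jar clamped to the bench (cannot move), 92 mm wide, on a round steel plate 170 mm wide, 8 mm thick; origin on its axis at bench height, z up. Bore 72 mm wide, inner floor 14 mm and ceramic rim 90 mm above the bench
- jar_mouth (a point): centre of the jar's open mouth, at the top of the black spring ring on the rim, 98 mm above the bench
- spring_ring (a joint): how far the spring ring on the jar's rim is pressed down, m: about 0.001 with the cap locked, 0 with the cap off, 0.008 at its bottom stop. It pushes the cap up with 9 N at 0 and about 16 N at 0.008 (900 N/m)
- cap_grip (a point): centre of the cap's round grip knob, 46 mm wide, 40 tall (z up). Cap: black plastic, about 250 g. 20 mm below this point is the top of its disc, 94 mm wide, 6 thick, with two ears along x, 116 mm across, 16 wide; below that a plug 66 mm wide, its underside 42 mm below this point. This point is about 123 mm above the bench when locked, 46 when the cap stands on the mat
- ear (a point): middle of the cap's +x ear, 53 mm from the cap's axis. Locked, each ear is held up by the spring under its hook, behind a 4 mm deep tooth. Press the cap down 4 mm or more (bottoms after about 7 mm; 18 to 24 N), keep it pressed and turn it anticlockwise seen from above: free from 51 degrees, stop at about 70 degrees; 60 is right. Then lift straight up
- hook (a point): top of one of the jar's two steel hooks (the other is opposite), over the closed cap's +x ear; hooks reach from 50 to 66 mm from the axis, tops 109 mm above the bench. Each covers from 19 degrees clockwise to 41 degrees anticlockwise of the closed ear's middle, seen from above; then a gap where the ear can rise, then a stop
- mat: flat square cork mat fixed on the bench, 130 x 130 x 4 mm; origin under its centre
- tray: square aluminium tray, sides 96 mm, walls 20 mm high, 180 g, on four feet, a handle at one corner, the opposite corner open; 136 mm over each diagonal. Origin at bench height under its centre, z up, x from the handle to the open corner. As it stands, its floor rises 6 degrees towards the notch, so the balls stay at the handle; tipped notch down by about 25 degrees it empties
- tray_handle (a point): middle of the tray's handle, 34 mm above the bench when the tray stands, 102 mm behind the tray's centre; same axes as the tray. The handle is a level bar along x, 68 mm long, 16 mm wide (y), 18 mm tall (z)
- tray_spout (a point): tip of the tray floor in the open corner notch, on the floor's upper face: 67 mm ahead of the tray's centre and 19 mm above its feet; the notch is about 44 mm wide; same axes as the tray
- ball1_center (a point): centre of a white ceramic grinding ball, 20 mm wide, 16 g, loose in the tray
- ball2_center (a point): centre of a white ceramic grinding ball, 20 mm wide, 16 g, loose in the tray
- ball3_center (a point): centre of a white ceramic grinding ball, 20 mm wide, 16 g, loose in the tray
- tall_bottle: bystander: greenish glass bottle, 80 mm wide, 190 mm tall; origin at the centre of its underside
- tub: bystander: white plastic tub with a red lid, 64 mm wide, 90 mm tall; origin under its centre
- dish: bystander: flat glass dish, 90 mm wide, 16 mm high; origin under its centre
- mortar: bystander: white ceramic bowl, 130 mm wide, 75 mm high; origin under its centre
- vial: bystander: small glass vial, 36 mm wide, 55 mm tall; origin under its centre
- spatula: bystander: lab spatula with wooden handle lying along its x axis, 160 mm long; origin under its middle
There are look-alikes about, which are no part of the job. What is meant by the mat is not purple or red, and is the larger of those in its own colour.

How it is judged:
On the way, in this order (a step that is already met when the one before it is completed fails the run):
1. the cap is pressed down on the jar (value of joint spring_ring above 0.0045 m and horizontal distance between cap_grip and jar below 0.01 m), for 0.1 s.
2. the cap is lifted off the jar (z of cap_grip in the frame of jar above 0.145 m), for 0.1 s.
3. the cap lies on the mat (horizontal distance between cap_grip and mat below 0.065 m and height (world z) of cap_grip below 0.052 m), for 0.2 s.
At the end, for the whole second after the job is handed in: All three balls lie inside the jar (within 36 mm of its axis, lower than 70 mm above the bench); the cap stands upright on the cork mat, its middle within 65 mm of the mat's middle; the tray stands level on its feet on the bench, at rest (all of step 3 and horizontal distance between each of ball1_center, ball2_center, ball3_center and jar below 0.036 m and height (world z) of each of ball1_center, ball2_center, ball3_center below 0.07 m and height (world z) of cap_grip above 0.04 m and angle between cap_grip's own z axis and vertical below 0.15 rad and height (world z) of tray below 0.006 m and angle between tray's own z axis and vertical below 0.08 rad and linear speed of tray below 0.02 m/s); the robot touches nothing.
It fails at once if the gripper touches a ball (contact force between the fingers and ball1 above 1 N or contact force between the fingers and ball2 above 1 N or contact force between the fingers and ball3 above 1 N).
It fails at once if a bystander is moved by more than 30 mm (distance of any of tall_bottle, tub, dish, mortar, vial, spatula from where it was at the start of the episode above 0.03 m).
It also fails if it takes over 72 s, if anything falls off the work surface, if the arm or the gripper's body presses on something with over 40 N, if the wrist force passes 120 N, or if a joint passes its speed limit or range.

### The arm

A 7-joint arm with a two-finger parallel gripper is mounted at the origin on the work surface. World frame = base frame: x ahead of the robot, y to its left, z up, the work surface at z = 0. Lengths are in m, angles in rad, forces in N, time in s.
With the tool pointing down it reaches from about 0.4 to 0.85 m from the base axis. Payload 10.4 kg.
Tool frame: the origin (TCP) lies midway between the tips of the shut fingers; the grasp point (between the pads) lies hold_point_z behind it (hold_point_z is the distance from the TCP to the grasp point, in m); z points along the fingers, y is the line along which they close (so a half turn about z gives the same grasp; the last joint's range is limited). The gripper opens to 87 mm and grips with 3 to 60 N. Pads are 19 mm wide; open, the fingers measure 117 mm over their backs; the gripper's body (75 mm by 190 mm) begins 51 mm behind the grasp point.
Start: joints at [1.241, 0.332, -0.065, 1.46, 0.022, 1.35, -0.088], TCP at [0.189, -0.596, 0.223] pointing down, gripper open.
Joint ranges: [-2.6, 2.6], [-0.5, 2.12], [-1.47, 1.34], [0.16, 2.42], [-1.27, 4.41], [0.06, 2.06], [-2.6, 2.6]. Speed limits (rad/s): [2.22, 2.22, 2.79, 2.79, 3.14, 3.14, 3.14].

### API

Orientations are given as a unit quaternion [x, y, z, w].
In Python, from bench import * gives the robot as it stands. The module is installed in compiled form; this text tells all that it offers.
- The arm moves only by the tool drive_tool, never from a script. Its argument "increments" is a list of rows, each a list of 6 numbers: the shift along the tool's x, y, z scaled (see below), then the turn, a rotation vector about the tool's x, y, z scaled (see below). In form: [[dx, dy, dz, rx, ry, rz], ...]. A call has exactly 5 rows; each row is the pose to reach, as a shift and turn from the pose commanded when the call began, along the tool's axes at that moment; what a row does not reach only later rows make up. The controller multiplies each number of a shift by 300 mm and each number of a turn by pi/4 rad. A row lasts 1/12 s, in which the tool goes at most 41.7 mm and 7.16 degrees, less where a joint would pass 70% of its speed; a pose out of reach is approached as far as the arm can. A call with a number of a shift or a turn outside -1 to 1 is refused whole. A call with a gripper value outside its range is refused whole. "claw" is the closure, from 0 (fully open) to 1 (shut), set as the call begins (left out, the last holds). The fingers move at their own pace and stop on an object; "force" is the grip in N (left out, the last holds). Time passes only in rows, so rows that repeat a pose let the fingers close, or fill a call up. It gives the time, the measured TCP pose, the force, the opening and the grip force at its end, in the units of the state.
- read_state(): the state, without advancing time (a new reading comes with each control period).
- camera(name): name is "side" or "top" or "wrist"; returns the picture (480x640x3 uint8, blue, green, red); there is no depth.
- get_calibration(name): a dict with "K" (3x3 intrinsics, pixels), "position" and "rotation" of the camera in the world. Camera axes: x right, y down, z forward; pixel columns grow to the right and rows downward; lengths in m; the calibration is good to about 2 mm. A picture is of the moment at which its call begins: read the wrist's pose just before it. get_calibration takes no time and is no camera call; for the wrist camera it gives the pose at the moment of the call.
- close_job(): hands the job in; it is judged then, once.
The state is a dict: "time": time; "joint_positions": joint angles; "joint_vel": joint speeds; "joint_torque": joint torques, N m; "ee_pos": TCP position; "eef_rot": TCP orientation; "ft_force": force on the tool from outside, world axes, zero at the start; "torque": the same for the moment, N m; "width": finger opening in m; "grip_force": force on a finger pad.
Only numpy, scipy, OpenCV 4.12 (cv2) and the standard library are available. Lean on these libraries where they do the work, as an engineer would, in place of code of your own. Each camera call takes 0.05 s, during which the arm holds its last target. There are 200 camera calls.

## Working session

There is one attempt and no reset: what is moved stays moved. The work goes in short steps, Python scripts to look and compute and a tool call to move; the robot and the scene stay as the last step left them, time stands still between calls to the robot, and variables do not carry over. Pictures are saved under pics/ and viewed, at most 10 in all, crops included, and the job is handed in when it is done.

Besides the shell and the picture viewer there is one more tool, called after ">>>" by a JSON object that holds its "api" and its "payload". drive_tool: Moves the arm, as the interface text tells. Its arguments: {"type":"object","properties":{"increments":{"type":"array","items":{"type":"array","items":{"type":"number"}}},"claw":{"type":"number"},"force":{"type":"number"}},"required":["increments"]}

```bash
mkdir -p pics; cat > h.py <<'E'
import numpy as np, cv2
from scipy.spatial.transform import Rotation as R
from bench import *
def cal(n):
    c=get_calibration(n); M=np.array(c["rotation"])
    if M.shape!=(3,3): M=R.from_quat(M).as_matrix()
    return np.array(c["K"]),np.array(c["position"]),M
def ray(n,u,v,z,c=None):
    K,p,M=c or cal(n); d=M@np.linalg.solve(K,[u,v,1.]); return p+d*(z-p[2])/d[2]
def proj(n,X,c=None):
    K,p,M=c or cal(n); q=K@(M.T@(np.array(X)-p)); return q[:2]/q[2]
def rel(pos,Rt):
    """increments (scaled) from current state to target pos & rotation matrix"""
    s=read_state(); R0=R.from_quat(s["eef_rot"])
    d=R0.inv().apply(np.array(pos)-s["ee_pos"])/.3
    r=(R0.inv()*Rt).as_rotvec()/(np.pi/4)
    return np.round(np.r_[d,r],3)
E
python3 - <<'E'
from h import *
s=read_state()
for k in s: print(k,np.round(s[k],3))
for n in("side","top"):
    cv2.imwrite(f"pics/{n}0.png",camera(n)); c=get_calibration(n); print(n,c)
import bench; print([k for k in dir(bench) if k[0]!='_'])
E
```

```text
time 0.0
joint_positions [ 1.241  0.333 -0.065  1.461  0.022  1.35  -0.089]
joint_vel [-0.001  0.001  0.001  0.    -0.001  0.001 -0.001]
joint_torque [ 0.0000e+00 -6.2325e+01  2.5000e-02 -3.8990e+01 -6.1000e-02  4.0000e-02
  0.0000e+00]
ee_pos [ 0.189 -0.595  0.222]
eef_rot [ 0.988  0.153 -0.    -0.001]
ft_force [ 0.158  0.78  -0.276]
torque [-0.011 -0.015 -0.017]
grip_force 0.0
width 0.087
side {'K': array([[541.67132559,   0.        , 317.19636968],
       [  0.        , 541.67132559, 237.82327393],
       [  0.        ,   0.        ,   1.        ]]), 'position': array([0.31601798, 0.8655541 , 0.75647429]), 'rotation': array([-0.08791809,  0.88459607, -0.45636062,  0.03866775])}
top {'K': array([[445.84904394,   0.        , 326.52724877],
       [  0.        , 445.84904394, 231.83126121],
       [  0.        ,   0.        ,   1.        ]]), 'position': array([ 0.47182135, -0.05925322,  1.0152365 ]), 'rotation': array([ 0.70731342, -0.70649904,  0.01914747, -0.01414919])}
['PlanningError', 'camera', 'close_job', 'get_calibration', 'hold_point_z', 'read_state']
```

View pics/top0.png

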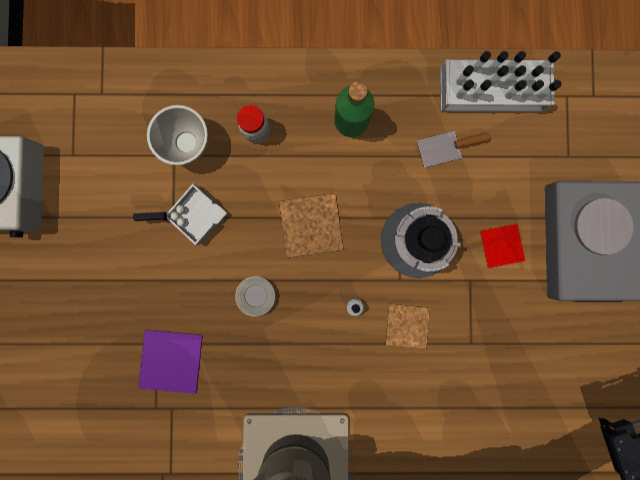

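View pics/side0.png

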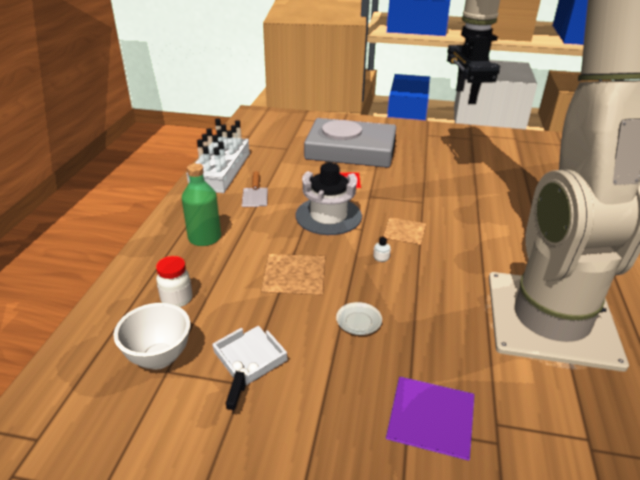

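The top view shows the mat candidates: large cork (311,225), small cork (407,326), purple (170,362) and red (502,245). I choose the large cork. The jar is at about (425,240) with its knob at (434,238), and the tray is at (197,214) with its handle at (150,216) and three balls at the handle corner. The side view agrees, with the jar at (330,190) and the tray at (250,352).

```bash
python3 - <<'E'
from h import *
im=cv2.imread("pics/top0.png")
a=cv2.resize(im[190:290,370:470],(400,400),interpolation=cv2.INTER_CUBIC)
b=cv2.resize(im[165:265,130:230],(400,400),interpolation=cv2.INTER_CUBIC)
cv2.imwrite("pics/crop1.png",np.hstack([a,b]))
for n,u,v,z in [("knob",433.5,239,.143),("plate",421,240,.008),("mat",311.5,225,.004),("h-",136,216,.034),("h+",168,216,.034),("spout",227,214,.019),("dish",256,296,.016),("vial",355,307,.05),("tub",251,119,.09),("bottle",359,92,.19),("mortar",178,135,.075),("spat",455,145,.01)]:
    print(n,np.round(ray("top",u,v,z),3))
s=[ray("side",330,170,.143)]; print("side knob",s)
E
```

```text
knob [ 0.499 -0.275  0.143]
plate [ 0.501 -0.28   0.008]
mat [ 0.535 -0.032  0.004]
h- [0.552 0.353 0.034]
h+ [0.552 0.283 0.034]
spout [0.558 0.156 0.019]
dish [0.376 0.091 0.016]
vial [ 0.356 -0.127  0.05 ]
tub [0.752 0.093 0.09 ]
bottle [ 0.774 -0.126  0.19 ]
mortar [0.722 0.25  0.075]
spat [ 0.718 -0.359  0.01 ]
side knob [array([ 0.49625656, -0.25840849,  0.143     ])]
```

View pics/crop1.png

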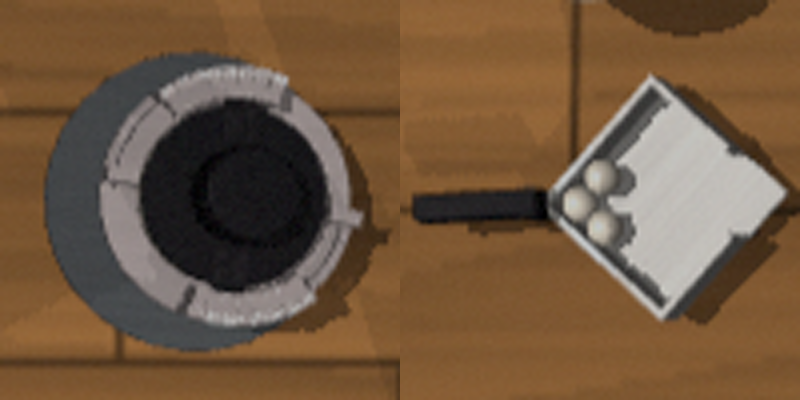

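The left half of the crop shows the knob at full-picture (433.7,238) and the plate centre at (419,240). That puts the jar axis at about (0.50,-0.275), and the plate and knob agree. The right half shows the tray with its handle level, its notch towards -y and the three balls at the handle corner. The only rival for the mat is the small cork, which measures about 88 mm against 130.

```bash
cat >> h.py <<'E'
def down(a):
    c,s=np.cos(a),np.sin(a); return R.from_matrix(np.array([[-s,c,0],[c,s,0],[0,0,-1]]).T.T)
E
python3 - <<'E'
from h import *
print(hold_point_z, down(-1.264).as_matrix().round(3), R.from_quat(read_state()["eef_rot"]).as_matrix().round(3))
print(rel([.5,-.275,.24],down(-.5)))
for p,z in [((283,202),.004),((338,194),.004),((343,248),.004),((288,257),.004)]: print(ray("top",*p,z).round(3))
# handle ends and spout from crop
for p,z in [((400-400+414,207),.043),((546,202),.043),((788,194),.019)]:
    u=130+(p[0]-400)/4; v=165+p[1]/4; print(ray("top",u,v,z).round(3))
E
```

```text
0.0187 [[ 0.953  0.302  0.   ]
 [ 0.302 -0.953  0.   ]
 [ 0.     0.    -1.   ]] [[ 0.953  0.302 -0.   ]
 [ 0.302 -0.953  0.001]
 [-0.    -0.001 -1.   ]]
[ 1.312e+00 -7.050e-01 -6.000e-02 -2.000e-03 -1.000e-03 -9.730e-01]
[0.587 0.033 0.004]
[ 0.606 -0.092  0.004]
[ 0.483 -0.104  0.004]
[0.462 0.021 0.004]
[0.55  0.355 0.043]
[0.553 0.283 0.043]
[0.56  0.156 0.019]
```

>>> {"api": "drive_tool", "payload": {"increments": [[0.7, -0.37, -0.06, 0, 0, -0.5], [0.7, -0.37, -0.06, 0, 0, -0.5], [0.7, -0.37, -0.06, 0, 0, -0.5], [0.7, -0.37, -0.06, 0, 0, -0.5], [0.7, -0.37, -0.06, 0, 0, -0.5]], "claw": 0.25, "force": 60}}

```text
time: 0.52
ee_pos: [0.3354, -0.4461, 0.2382]
eef_rot: [0.939, 0.343, -0.0, -0.0]
ft_force: [1.0, 0.2, 0.9]
width: 0.0672
grip_force: 0.0
```

```bash
python3 - <<'E'
from h import *
print(rel([.5,-.275,.26],down(-.5)))
E
```

```text
[ 0.787 -0.082 -0.073 -0.     0.    -0.471]
```

>>> {"api": "drive_tool", "payload": {"increments": [[0.787, -0.082, -0.073, 0, 0, -0.471], [0.787, -0.082, -0.073, 0, 0, -0.471], [0.787, -0.082, -0.073, 0, 0, -0.471], [0.787, -0.082, -0.073, 0, 0, -0.471], [0.787, -0.082, -0.073, 0, 0, -0.471]]}}

```text
time: 0.93
ee_pos: [0.4794, -0.2969, 0.2575]
eef_rot: [0.86, 0.51, -0.0, -0.0]
ft_force: [1.1, 0.2, 0.2]
width: 0.0654
grip_force: 0.0
```

>>> {"api": "drive_tool", "payload": {"increments": [[0.08, 0, 0, 0, 0, 0], [0.08, 0, 0, 0, 0, 0], [0.08, 0, 0, 0, 0, 0], [0.08, 0, 0, 0, 0, 0], [0.08, 0, 0, 0, 0, 0]]}}

```text
time: 1.35
ee_pos: [0.4891, -0.279, 0.2571]
eef_rot: [0.861, 0.509, -0.0, -0.0]
ft_force: [-0.3, 0.2, -0.3]
width: 0.0654
grip_force: 0.0
```

```bash
python3 - <<'E'
from h import *
s=read_state(); c=cal("wrist"); im=camera("wrist"); print(s["ee_pos"],s["joint_positions"].round(2) if hasattr(s["joint_positions"],'round') else s["joint_positions"])
print(proj("w",[.5,-.275,.143],c),c[1],c[2].round(2)); np.savez("w1.npz",K=c[0],p=c[1],M=c[2])
cv2.imwrite("pics/w1.png",im)
print(rel([.5,-.275,.16],down(-.5)))
E
```

```text
[ 0.48907619 -0.27900158  0.25713786] [ 0.81  0.21 -0.43  1.56  0.09  1.39 -0.13]
[328.27942956 221.494141  ] [ 0.52157896 -0.21922561  0.41970953] [[ 0.88 -0.47 -0.12]
 [-0.48 -0.85 -0.22]
 [ 0.    0.25 -0.97]]
[ 0.029  0.025  0.324 -0.     0.001 -0.005]
```

View pics/w1.png

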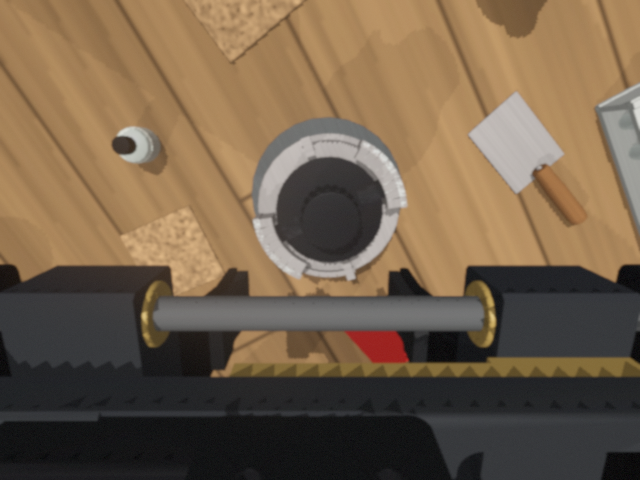

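The wrist view shows the knob centre at (331,219) against a predicted (328,221), so the knob is at about (0.5015,-0.2745). The ears lie along world x, under the hooks.

>>> {"api": "drive_tool", "payload": {"increments": [[0.033, 0.029, 0.1, 0, 0, 0], [0.033, 0.029, 0.22, 0, 0, 0], [0.033, 0.029, 0.34, 0, 0, 0], [0.033, 0.029, 0.45, 0, 0, 0], [0.033, 0.029, 0.49, 0, 0, 0]]}}

```text
time: 1.82
ee_pos: [0.4994, -0.273, 0.1057]
eef_rot: [0.861, 0.509, -0.002, -0.003]
ft_force: [-1.1, 0.1, -1.1]
width: 0.0652
grip_force: 0.0
```

>>> {"api": "drive_tool", "payload": {"increments": [[0, 0, 0.015, 0, 0, 0], [0, 0, 0.015, 0, 0, 0], [0, 0, 0.015, 0, 0, 0], [0, 0, 0.015, 0, 0, 0], [0, 0, 0.015, 0, 0, 0]]}}

```text
time: 2.23
ee_pos: [0.5034, -0.2735, 0.1078]
eef_rot: [0.86, 0.51, 0.001, 0.001]
ft_force: [-0.5, -0.2, -0.7]
width: 0.065
grip_force: 0.0
```

>>> {"api": "drive_tool", "payload": {"increments": [[0, 0, 0, 0, 0, 0], [0, 0, 0, 0, 0, 0], [0, 0, 0, 0, 0, 0], [0, 0, 0, 0, 0, 0], [0, 0, 0, 0, 0, 0]], "claw": 1, "force": 60}}

```text
time: 2.65
ee_pos: [0.5031, -0.2732, 0.1062]
eef_rot: [0.86, 0.51, 0.0, 0.001]
ft_force: [3.7, -1.7, -0.1]
width: 0.0449
grip_force: 60.0
```

>>> {"api": "drive_tool", "payload": {"increments": [[0, 0, 0.008, 0, 0, 0], [0, 0, 0.015, 0, 0, 0], [0, 0, 0.02, 0, 0, 0], [0, 0, 0.025, 0, 0, 0], [0, 0, 0.025, 0, 0, 0]]}}

```text
time: 3.07
ee_pos: [0.5031, -0.2733, 0.0997]
eef_rot: [0.86, 0.51, 0.0, 0.001]
ft_force: [-2.5, 1.4, 12.8]
width: 0.0453
grip_force: 60.0
```

>>> {"api": "drive_tool", "payload": {"increments": [[0, 0, 0.003, 0, 0, -0.13], [0, 0, 0.003, 0, 0, -0.26], [0, 0, 0.003, 0, 0, -0.4], [0, 0, 0.003, 0, 0, -0.53], [0, 0, 0.003, 0, 0, -0.67]]}}

```text
time: 3.48
ee_pos: [0.5037, -0.2736, 0.0995]
eef_rot: [0.697, 0.717, 0.0, 0.002]
ft_force: [-0.6, 0.8, 13.5]
width: 0.0448
grip_force: 60.0
```

>>> {"api": "drive_tool", "payload": {"increments": [[0, 0, 0, 0, 0, -0.13], [0, 0, 0, 0, 0, -0.26], [0, 0, 0, 0, 0, -0.4], [0, 0, 0, 0, 0, -0.53], [0, 0, 0, 0, 0, -0.67]]}}

```text
time: 3.9
ee_pos: [0.5024, -0.2743, 0.0991]
eef_rot: [0.487, 0.874, -0.001, 0.001]
ft_force: [-6.6, -1.2, 15.4]
width: 0.0446
grip_force: 60.0
```

>>> {"api": "drive_tool", "payload": {"increments": [[0, 0, 0, 0, 0, 0], [0, 0, 0, 0, 0, 0], [0, 0, 0, 0, 0, 0], [0, 0, 0, 0, 0, 0], [0, 0, 0, 0, 0, 0]]}}

```text
time: 4.32
ee_pos: [0.5024, -0.2743, 0.0991]
eef_rot: [0.488, 0.873, -0.001, 0.001]
ft_force: [-6.2, -1.2, 14.7]
width: 0.0453
grip_force: 60.0
```

>>> {"api": "drive_tool", "payload": {"increments": [[0, 0, -0.03, 0, 0, 0], [0, 0, -0.08, 0, 0, 0], [0, 0, -0.15, 0, 0, 0], [0, 0, -0.22, 0, 0, 0], [0, 0, -0.3, 0, 0, 0]]}}

```text
time: 4.73
ee_pos: [0.5016, -0.2726, 0.1874]
eef_rot: [0.488, 0.873, -0.0, -0.001]
ft_force: [-0.9, 0.3, -2.3]
width: 0.0453
grip_force: 59.9
```

```bash
python3 - <<'E'
from h import *
a=.55
print(rel([.5345,-.0355,.19],down(.5)),rel([.5345,-.0355,.03],down(.5)))
cv2.imwrite("pics/s1.png",cv2.resize(camera("side")[60:300,200:460],(780,720))[:600])
E
```

```text
[ 0.616  0.507 -0.008 -0.002 -0.003  0.065] [ 0.615  0.508  0.525 -0.002 -0.003  0.065]
```

View pics/s1.png

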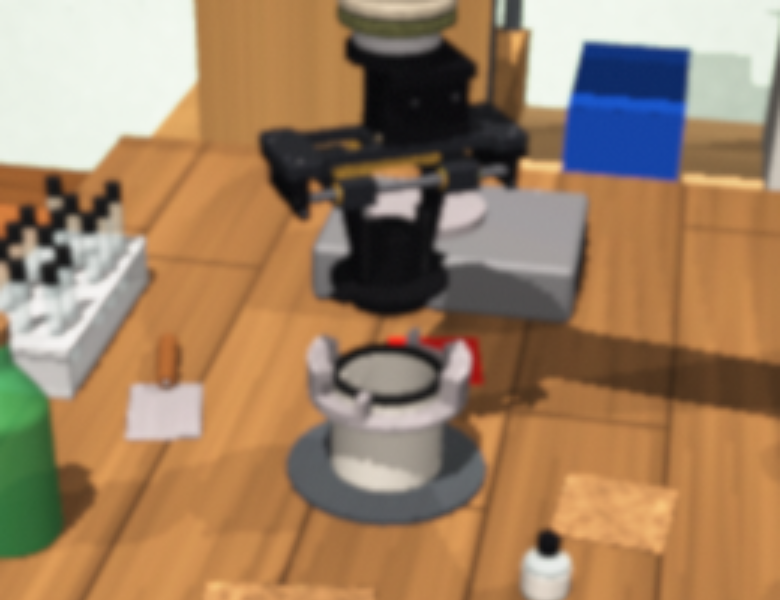

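The side view shows the cap hanging straight in the gripper at (390,270) and the jar open below it.

>>> {"api": "drive_tool", "payload": {"increments": [[0.1, 0.08, 0, 0, 0, 0], [0.21, 0.17, 0, 0, 0, 0], [0.32, 0.26, 0, 0, 0, 0], [0.42, 0.35, 0, 0, 0, 0.06], [0.53, 0.44, 0.02, 0, 0, 0.06]]}}

```text
time: 5.2
ee_pos: [0.5316, -0.0685, 0.1823]
eef_rot: [0.51, 0.86, 0.0, 0.001]
ft_force: [0.9, 0.2, -1.8]
width: 0.0448
grip_force: 59.9
```

>>> {"api": "drive_tool", "payload": {"increments": [[0.08, 0.065, 0.02, 0, 0, 0], [0.085, 0.067, 0.1, 0, 0, 0], [0.085, 0.067, 0.2, 0, 0, 0], [0.085, 0.067, 0.3, 0, 0, 0], [0.085, 0.067, 0.38, 0, 0, 0]]}}

```text
time: 5.62
ee_pos: [0.5355, -0.0382, 0.0653]
eef_rot: [0.508, 0.861, -0.001, -0.001]
ft_force: [0.3, -0.3, -1.6]
width: 0.0447
grip_force: 59.9
```

```bash
python3 - <<'E'
from h import *
print(read_state()["ee_pos"],rel([.5345,-.0355,.032],down(.5)))
E
```

```text
[ 0.53550318 -0.03816395  0.06533387] [ 0.009  0.002  0.111 -0.002 -0.001  0.006]
```

>>> {"api": "drive_tool", "payload": {"increments": [[0.005, 0, 0.03, 0, 0, 0], [0.005, 0, 0.06, 0, 0, 0], [0.005, 0, 0.09, 0, 0, 0], [0.005, 0, 0.105, 0, 0, 0], [0.005, 0, 0.11, 0, 0, 0]]}}

```text
time: 6.03
ee_pos: [0.5362, -0.0372, 0.0348]
eef_rot: [0.509, 0.861, 0.0, 0.0]
ft_force: [0.2, 0.6, -2.3]
width: 0.0449
grip_force: 59.9
```

>>> {"api": "drive_tool", "payload": {"increments": [[0, 0, 0.003, 0, 0, 0], [0, 0, 0.006, 0, 0, 0], [0, 0, 0.009, 0, 0, 0], [0, 0, 0.012, 0, 0, 0], [0, 0, 0.012, 0, 0, 0]]}}

```text
time: 6.45
ee_pos: [0.5361, -0.0371, 0.0313]
eef_rot: [0.509, 0.861, -0.0, 0.0]
ft_force: [0.5, -0.3, -2.1]
width: 0.0452
grip_force: 59.9
```

>>> {"api": "drive_tool", "payload": {"increments": [[0, 0, 0.003, 0, 0, 0], [0, 0, 0.006, 0, 0, 0], [0, 0, 0.009, 0, 0, 0], [0, 0, 0.012, 0, 0, 0], [0, 0, 0.012, 0, 0, 0]]}}

```text
time: 6.87
ee_pos: [0.5361, -0.0371, 0.029]
eef_rot: [0.509, 0.861, -0.001, 0.0]
ft_force: [-9.6, -0.0, 18.7]
width: 0.0451
grip_force: 60.0
```

>>> {"api": "drive_tool", "payload": {"increments": [[0, 0, -0.005, 0, 0, 0], [0, 0, -0.005, 0, 0, 0], [0, 0, -0.005, 0, 0, 0], [0, 0, -0.005, 0, 0, 0], [0, 0, -0.005, 0, 0, 0]], "claw": 0.2}}

```text
time: 7.28
ee_pos: [0.536, -0.037, 0.029]
eef_rot: [0.509, 0.861, 0.0, -0.0]
ft_force: [0.5, 0.1, -0.3]
width: 0.0672
grip_force: 0.0
```

>>> {"api": "drive_tool", "payload": {"increments": [[0, 0, -0.05, 0, 0, 0], [0, 0, -0.15, 0, 0, 0], [0, 0, -0.27, 0, 0, 0], [0, 0, -0.4, 0, 0, 0], [0, 0, -0.5, 0, 0, 0]]}}

```text
time: 7.7
ee_pos: [0.5364, -0.0367, 0.1819]
eef_rot: [0.508, 0.861, 0.0, 0.001]
ft_force: [-0.1, -0.1, -0.7]
width: 0.0697
grip_force: 0.0
```

```bash
python3 - <<'E'
from h import *
print(rel([.553,.305,.18],down(0)),rel([.553,.305,.18],down(np.pi)),read_state()["joint_positions"])
cv2.imwrite("pics/s2.png",camera("side")[100:480,60:560])
E
```

```text
[0.97  0.599 0.006 0.002 0.001 0.642] [ 9.700e-01  5.990e-01  6.000e-03 -1.000e-03  3.000e-03 -3.358e+00] [ 0.64441383  0.24584702 -0.75370032  1.71781868  0.1768892   1.24593204
  0.35365417]
```

View pics/s2.png

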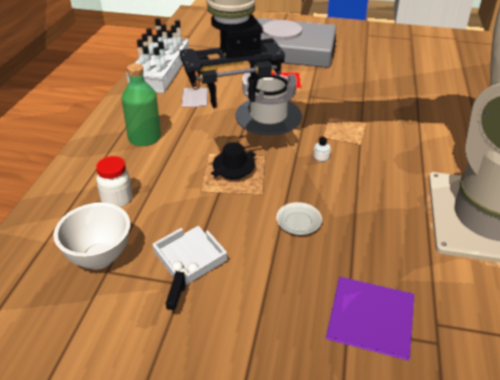

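The side view shows the cap standing upright on the large cork mat at (235,162), with the tray and bystanders untouched.

>>> {"api": "drive_tool", "payload": {"increments": [[0.12, 0.07, -0.03, 0, 0, 0.12], [0.24, 0.15, -0.05, 0, 0, 0.24], [0.36, 0.22, -0.06, 0, 0, 0.36], [0.48, 0.3, -0.06, 0, 0, 0.48], [0.6, 0.37, -0.06, 0, 0, 0.58]], "claw": 0.3}}

```text
time: 8.17
ee_pos: [0.5463, 0.1712, 0.1973]
eef_rot: [0.692, 0.722, 0.0, 0.0]
ft_force: [1.1, -0.5, 1.1]
width: 0.0608
grip_force: 0.0
```

```bash
python3 - <<'E'
from h import *
print(rel([.552,.308,.2],down(.048)),rel([.552,.27,.2],down(.048)))
E
```

```text
[ 0.455  0.038 -0.009  0.001  0.    -0.007] [ 0.328  0.033 -0.009  0.001  0.    -0.007]
```

>>> {"api": "drive_tool", "payload": {"increments": [[0.12, 0.01, 0, 0, 0, 0], [0.25, 0.02, 0, 0, 0, 0], [0.37, 0.03, 0, 0, 0, 0], [0.44, 0.038, 0, 0, 0, 0], [0.44, 0.038, 0, 0, 0, 0]]}}

```text
time: 8.58
ee_pos: [0.5489, 0.308, 0.1966]
eef_rot: [0.687, 0.726, 0.001, -0.002]
ft_force: [-0.3, 0.1, -0.5]
width: 0.0606
grip_force: 0.0
```

```bash
python3 - <<'E'
from h import *
s=read_state(); c=cal("wrist"); im=camera("wrist"); print(s["ee_pos"],np.round(s["joint_positions"],2))
for X in ([.5517,.286,.043],[.5501,.354,.043],[.5585,.153,.019]): print(proj("w",X,c))
np.savez("w2.npz",K=c[0],p=c[1],M=c[2]); cv2.imwrite("pics/w2.png",im)
print(rel([.552,.308,.0155],down(.048)))
E
```

```text
[0.5489118  0.30801779 0.19656876] [ 0.01  0.47 -0.8   1.45  0.34  1.36 -0.75]
[319.8715956  246.79955105]
[322.63232041 169.64226787]
[318.90523472 363.12875242]
[ 0.008  0.009  0.603 -0.002 -0.002  0.006]
```

View pics/w2.png

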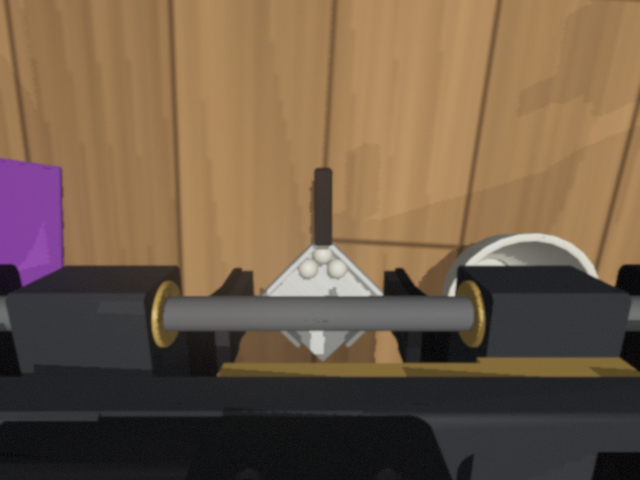

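The wrist view shows the handle from (322,168) to (323,244), a few mm in +x from the prediction. The three balls are at the handle corner near (323,265). I will grip at (0.5535,0.308).

>>> {"api": "drive_tool", "payload": {"increments": [[0.006, 0.015, 0.12, 0, 0, -0.009], [0.006, 0.015, 0.24, 0, 0, -0.009], [0.006, 0.015, 0.36, 0, 0, -0.009], [0.006, 0.015, 0.44, 0, 0, -0.009], [0.006, 0.015, 0.48, 0, 0, -0.009]]}}

```text
time: 9.05
ee_pos: [0.5545, 0.3011, 0.0492]
eef_rot: [0.688, 0.726, -0.003, -0.0]
ft_force: [-0.0, -0.4, 0.4]
width: 0.061
grip_force: 0.0
```

```bash
python3 - <<'E'
from h import *
print(read_state()["ee_pos"],rel([.5535,.308,.0155],down(.06)))
E
```

```text
[0.5544612  0.30112132 0.04915206] [ 0.023 -0.001  0.112 -0.005  0.004 -0.008]
```

>>> {"api": "drive_tool", "payload": {"increments": [[0.002, 0, 0.05, 0, 0, 0], [0.002, 0, 0.09, 0, 0, 0], [0.002, 0, 0.115, 0, 0, 0], [0.002, 0, 0.115, 0, 0, 0], [0.002, 0, 0.115, 0, 0, 0]]}}

```text
time: 9.47
ee_pos: [0.5559, 0.3047, 0.0192]
eef_rot: [0.687, 0.726, 0.0, 0.0]
ft_force: [-0.2, -0.8, -0.5]
width: 0.0611
grip_force: 0.0
```

>>> {"api": "drive_tool", "payload": {"increments": [[0, 0, 0, 0, 0, 0], [0, 0, 0, 0, 0, 0], [0, 0, 0, 0, 0, 0], [0, 0, 0, 0, 0, 0], [0, 0, 0, 0, 0, 0]], "claw": 0.6}}

```text
time: 9.88
ee_pos: [0.5557, 0.3046, 0.0189]
eef_rot: [0.687, 0.726, 0.0, 0.0]
ft_force: [-0.2, -0.4, 0.0]
width: 0.0381
grip_force: 0.0
```

>>> {"api": "drive_tool", "payload": {"increments": [[0.01, -0.006, 0.01, 0, 0, 0], [0.01, -0.006, 0.01, 0, 0, 0], [0.01, -0.006, 0.01, 0, 0, 0], [0.01, -0.006, 0.01, 0, 0, 0], [0.01, -0.006, 0.01, 0, 0, 0]], "claw": 0.7}}

```text
time: 10.3
ee_pos: [0.5536, 0.3074, 0.0156]
eef_rot: [0.687, 0.726, -0.0, 0.0]
ft_force: [-0.1, 0.4, 0.0]
width: 0.0263
grip_force: 0.0
```

>>> {"api": "drive_tool", "payload": {"increments": [[0, 0, 0, 0, 0, 0], [0, 0, 0, 0, 0, 0], [0, 0, 0, 0, 0, 0], [0, 0, 0, 0, 0, 0], [0, 0, 0, 0, 0, 0]], "claw": 1, "force": 60}}

```text
time: 10.72
ee_pos: [0.5536, 0.3074, 0.0156]
eef_rot: [0.687, 0.726, 0.0, 0.0]
ft_force: [-0.3, 0.0, 0.2]
width: 0.0154
grip_force: 60.0
```

>>> {"api": "drive_tool", "payload": {"increments": [[0, 0, -0.01, 0, 0, 0], [0, 0, -0.025, 0, -0.02, 0], [0, 0, -0.05, 0, -0.04, 0], [0, 0, -0.08, 0, -0.06, 0], [0, 0, -0.1, 0, -0.08, 0]]}}

```text
time: 11.13
ee_pos: [0.5537, 0.3081, 0.0471]
eef_rot: [0.687, 0.726, -0.022, 0.024]
ft_force: [0.1, -0.5, -1.8]
width: 0.0156
grip_force: 60.0
```

```bash
python3 - <<'E'
from h import *
im=camera("side"); cv2.imwrite("pics/s3.png",cv2.resize(im[200:460,100:420],(738,600)))
E
```

```text
(no output)
```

View pics/s3.png

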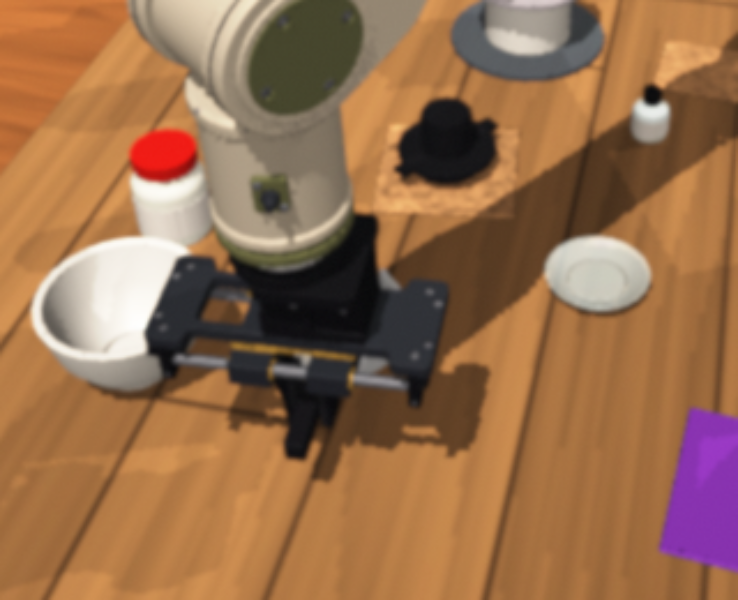

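The side view shows the tray lifted level in the gripper, mostly hidden by the hand. The cap and the bystanders are in place. Next I work out the carry and pour targets.

```bash
cat >> h.py <<'E'
A=.055; S=np.array([-.153,-.002,-.0034]); J=np.array([.5015,-.2745,0]); HD=np.array([np.sin(A),-np.cos(A),0])
def pour(tilt,back,z):
    Rt=down(A)*R.from_euler('y',tilt,degrees=True)
    return J-back*HD+[0,0,z]-Rt.apply(S), Rt
E
python3 - <<'E'
from h import *
s=read_state(); print(s["ee_pos"],np.round(s["joint_positions"],2))
for t,b,z in [(-10,.3,.16),(-10,.05,.15),(0,.022,.13),(30,.022,.13)]:
    p,r=pour(t,b,z); print(t,p.round(3),rel(p,r))
E
```

```text
[0.55381462 0.30916437 0.04813639] [-0.09  0.63 -0.71  1.56  0.49  1.17 -0.86]
-10 [0.479 0.175 0.13 ] [-0.449 -0.275 -0.246  0.003 -0.141  0.002]
-10 [ 0.492 -0.075  0.12 ] [-1.278 -0.276 -0.159  0.003 -0.141  0.002]
0 [ 0.494 -0.1    0.127] [-1.363 -0.276 -0.176  0.003  0.081  0.002]
30 [ 0.495 -0.118  0.204] [-1.442 -0.276 -0.428  0.002  0.748  0.003]
```

>>> {"api": "drive_tool", "payload": {"increments": [[0, 0, -0.05, 0, -0.03, 0], [0, 0, -0.11, 0, -0.07, 0], [0, 0, -0.17, 0, -0.1, 0], [0, 0, -0.23, 0, -0.13, 0], [0, 0, -0.26, 0, -0.14, 0]]}}

```text
time: 11.6
ee_pos: [0.5533, 0.3141, 0.1258]
eef_rot: [0.684, 0.724, -0.058, 0.063]
ft_force: [-0.1, 1.0, -2.0]
width: 0.0156
grip_force: 60.0
```

```bash
python3 - <<'E'
from h import *
s=read_state(); print(s["ee_pos"])
for t,b,z in [(-10,.3,.16),(-10,.2,.16),(-10,.06,.155)]:
    p,r=pour(t,b,z); print(t,p.round(3),rel(p,r))
E
```

```text
[0.55325603 0.31410997 0.12579404]
-10 [0.479 0.175 0.13 ] [-0.445 -0.274  0.062  0.003 -0.003  0.002]
-10 [0.484 0.075 0.13 ] [-0.773 -0.275  0.12   0.003 -0.003  0.002]
-10 [ 0.492 -0.065  0.125] [-1.23  -0.276  0.216  0.003 -0.003  0.002]
```

>>> {"api": "drive_tool", "payload": {"increments": [[-0.04, -0.009, 0.007, 0, 0, 0], [-0.09, -0.02, 0.016, 0, 0, 0], [-0.15, -0.034, 0.026, 0, 0, 0], [-0.21, -0.047, 0.037, 0, 0, 0], [-0.28, -0.063, 0.049, 0, 0, 0]]}}

```text
time: 12.02
ee_pos: [0.5387, 0.2257, 0.1229]
eef_rot: [0.684, 0.724, -0.059, 0.062]
ft_force: [0.9, 0.2, -2.5]
width: 0.0152
grip_force: 60.0
```

>>> {"api": "drive_tool", "payload": {"increments": [[-0.07, -0.016, 0.012, 0, 0, 0], [-0.14, -0.032, 0.024, 0, 0, 0], [-0.21, -0.047, 0.036, 0, 0, 0], [-0.28, -0.063, 0.048, 0, 0, 0], [-0.35, -0.079, 0.06, 0, 0, 0]]}}

```text
time: 12.43
ee_pos: [0.521, 0.1173, 0.1234]
eef_rot: [0.685, 0.724, -0.059, 0.063]
ft_force: [0.2, 0.5, -3.1]
width: 0.0154
grip_force: 60.0
```

>>> {"api": "drive_tool", "payload": {"increments": [[-0.07, -0.016, 0.012, 0, 0, 0], [-0.14, -0.032, 0.024, 0, 0, 0], [-0.2, -0.047, 0.036, 0, 0, 0], [-0.25, -0.06, 0.045, 0, 0, 0], [-0.29, -0.066, 0.05, 0, 0, 0]]}}

```text
time: 12.85
ee_pos: [0.5058, 0.0274, 0.1236]
eef_rot: [0.685, 0.723, -0.06, 0.063]
ft_force: [-1.0, 0.6, -1.8]
width: 0.0154
grip_force: 60.0
```

```bash
python3 - <<'E'
from h import *
s=read_state(); print(s["ee_pos"],np.round(s["joint_positions"],2))
for t,b,z in [(-10,.06,.155),(-6,.022,.14)]:
    p,r=pour(t,b,z); print(t,p.round(3),rel(p,r))
E
```

```text
[0.50579956 0.02744625 0.12356756] [ 0.34  0.23 -0.67  1.86  0.34  1.17 -0.41]
-10 [ 0.492 -0.065  0.125] [-0.3   -0.063  0.047 -0.001 -0.001 -0.001]
-6 [ 0.494 -0.101  0.121] [-0.417 -0.063  0.083 -0.001  0.087 -0.001]
```

>>> {"api": "drive_tool", "payload": {"increments": [[-0.05, -0.011, 0.006, 0, 0, 0], [-0.11, -0.024, 0.014, 0, 0, 0], [-0.18, -0.04, 0.024, 0, 0, 0], [-0.25, -0.055, 0.036, 0, 0, 0], [-0.3, -0.063, 0.045, 0, 0, 0]]}}

```text
time: 13.27
ee_pos: [0.492, -0.0647, 0.1259]
eef_rot: [0.685, 0.723, -0.06, 0.063]
ft_force: [0.6, -0.8, -2.4]
width: 0.0152
grip_force: 60.0
```

```bash
python3 - <<'E'
from h import *
s=read_state(); print(s["ee_pos"])
for t,b,z in [(-8,.024,.15),(0,.024,.135)]:
    p,r=pour(t,b,z); print(t,p.round(3),rel(p,r))
im=camera("side"); cv2.imwrite("pics/s4.png",cv2.resize(im[100:340,200:460],(650,600)))
for X in (J+[0,0,.098],pour(0,.06,.155)[0]*0+J-.06*HD+[0,0,.155]):
    q=proj("side",X); print((q-[200,100])*2.5)
E
```

```text
[ 0.4919504  -0.06470046  0.12590888]
-8 [ 0.494 -0.1    0.125] [-0.114  0.     0.022 -0.001  0.043 -0.001]
0 [ 0.494 -0.098  0.132] [-0.112  0.     0.    -0.001  0.221 -0.001]
[321.3662939  207.61158084]
[315.02383241 185.53722151]
```

View pics/s4.png

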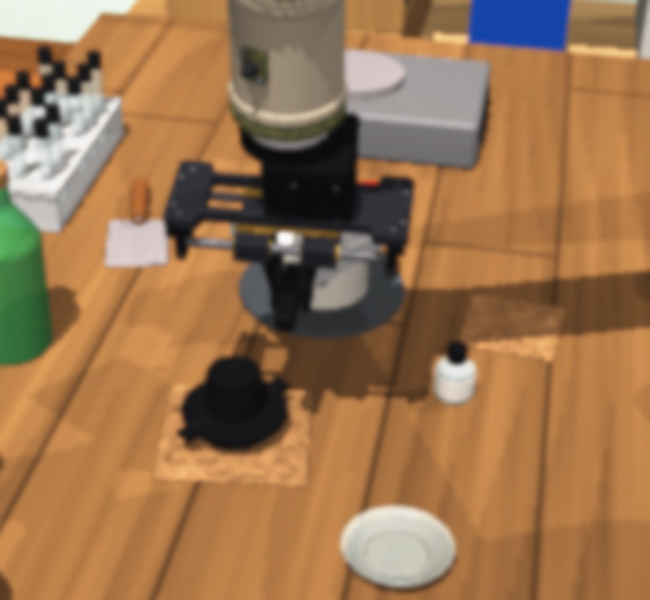

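The side view shows the hand hiding the tray, one ball showing white at (285,240) behind the fingers, and the cap upright on the mat. I move the spout over the mouth and will check it from the top camera.

>>> {"api": "drive_tool", "payload": {"increments": [[-0.02, 0, 0.003, 0, 0.005, 0], [-0.05, 0, 0.01, 0, 0.01, 0], [-0.08, 0, 0.015, 0, 0.02, 0], [-0.1, 0, 0.02, 0, 0.03, 0], [-0.114, 0, 0.022, 0, 0.043, 0]]}}

```text
time: 13.73
ee_pos: [0.4947, -0.098, 0.1253]
eef_rot: [0.686, 0.725, -0.048, 0.05]
ft_force: [0.7, 0.6, -1.8]
width: 0.0155
grip_force: 60.0
```

```bash
python3 - <<'E'
from h import *
s=read_state(); print(s["ee_pos"])
for t in (0,6,12,20,30):
    p,r=pour(t,.024,.135 if t<20 else .13); print(t,p.round(3),rel(p,r))
im=camera("top"); cv2.imwrite("pics/t4.png",cv2.resize(im[170:300,340:500],(738,600)))
Rt=R.from_quat(s["eef_rot"]); sp=s["ee_pos"]+Rt.apply(S); print("spout",sp)
for X in (J+[0,0,.098],sp):
    q=proj("top",X); print((q-[340,170])*4.615)
E
```

```text
[ 0.49465075 -0.09798645  0.12526183]
0 [ 0.494 -0.098  0.132] [-0.002 -0.003 -0.021 -0.     0.176  0.001]
6 [ 0.494 -0.098  0.148] [-0.011 -0.003 -0.074 -0.     0.309  0.001]
12 [ 0.494 -0.1    0.163] [-0.025 -0.003 -0.125 -0.     0.443  0.001]
20 [ 0.494 -0.106  0.179] [-0.05  -0.003 -0.174 -0.     0.62   0.001]
30 [ 0.495 -0.116  0.204] [-0.097 -0.003 -0.25  -0.     0.843  0.001]
spout [ 0.5010311  -0.24893708  0.14971091]
[405.17917877 316.27487992]
[373.34483138 313.38018762]
```

View pics/t4.png

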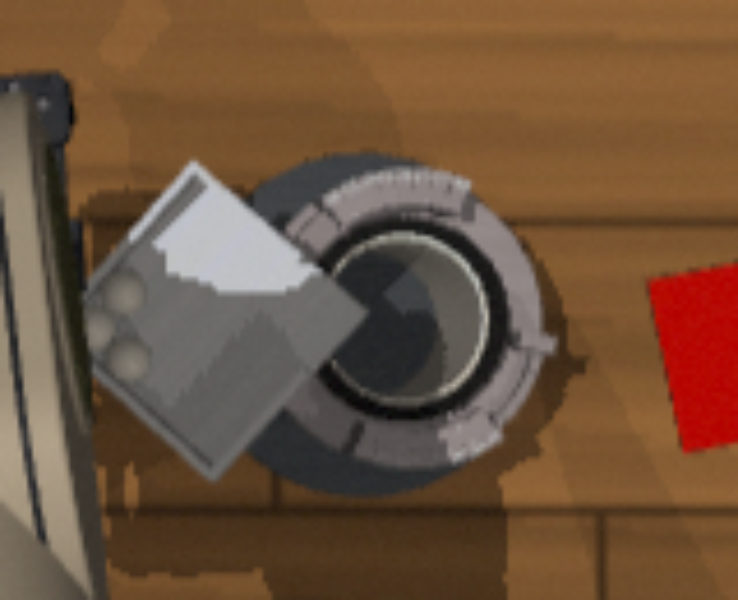

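The top view shows the spout tip at (369,314) as predicted, inside the mouth, which is centred near (410,318). All three balls are at the handle corner near (115,325). Now I tip slowly about the spout.

>>> {"api": "drive_tool", "payload": {"increments": [[0, 0, -0.004, 0, 0.035, 0], [0, 0, -0.008, 0, 0.07, 0], [0, 0, -0.012, 0, 0.105, 0], [-0.001, 0, -0.016, 0, 0.14, 0], [-0.002, 0, -0.021, 0, 0.176, 0]]}}

```text
time: 14.2
ee_pos: [0.4947, -0.0967, 0.1319]
eef_rot: [0.687, 0.727, 0.0, -0.0]
ft_force: [0.0, 0.4, -2.4]
width: 0.0157
grip_force: 60.0
```

>>> {"api": "drive_tool", "payload": {"increments": [[0, 0, -0.01, 0, 0.026, 0], [0, 0, -0.021, 0, 0.053, 0], [-0.001, 0, -0.032, 0, 0.08, 0], [-0.002, 0, -0.042, 0, 0.106, 0], [-0.002, 0, -0.053, 0, 0.133, 0]]}}

```text
time: 14.62
ee_pos: [0.4947, -0.0977, 0.1481]
eef_rot: [0.686, 0.726, 0.036, -0.038]
ft_force: [0.2, -0.1, -2.8]
width: 0.0151
grip_force: 60.0
```

>>> {"api": "drive_tool", "payload": {"increments": [[0, 0, -0.007, 0, 0.018, 0], [0, 0, -0.014, 0, 0.036, 0], [-0.001, 0, -0.021, 0, 0.054, 0], [-0.001, 0, -0.029, 0, 0.072, 0], [-0.001, 0, -0.036, 0, 0.09, 0]]}}

```text
time: 15.03
ee_pos: [0.4947, -0.0992, 0.1586]
eef_rot: [0.685, 0.724, 0.06, -0.064]
ft_force: [0.2, 0.7, -3.1]
width: 0.0152
grip_force: 60.0
```

>>> {"api": "drive_tool", "payload": {"increments": [[0, 0, -0.007, 0, 0.018, 0], [0, 0, -0.014, 0, 0.036, 0], [-0.001, 0, -0.021, 0, 0.054, 0], [-0.001, 0, -0.029, 0, 0.072, 0], [-0.001, 0, -0.036, 0, 0.09, 0]]}}

```text
time: 15.45
ee_pos: [0.4949, -0.1014, 0.1692]
eef_rot: [0.682, 0.721, 0.084, -0.089]
ft_force: [-0.4, -0.0, -3.0]
width: 0.0157
grip_force: 60.0
```

```bash
python3 - <<'E'
from h import *
s=read_state(); Rt=R.from_quat(s["eef_rot"]); print("spout",s["ee_pos"]+Rt.apply(S),"tilt",(down(A).inv()*Rt).as_euler('yxz',degrees=True).round(1),np.round(s["joint_positions"],2))
im=camera("top"); cv2.imwrite("pics/t5.png",im)
d=im[170:300,340:500]; 
m=((d.min(2)>150)&(d.max(2).astype(int)-d.min(2)<30)).astype('uint8')
n,l,st,ce=cv2.connectedComponentsWithStats(m)
for i in range(1,n):
    if st[i,4]>15: print(st[i],ce[i].round(1))
E
```

```text
spout [ 0.50112589 -0.25053512  0.13520548] tilt [14.1 -0.  -0. ] [ 0.76  0.22 -0.55  1.76 -0.13  1.26  0.32]
```

>>> {"api": "drive_tool", "payload": {"increments": [[0, 0, -0.01, 0, 0.026, 0], [0, 0, -0.021, 0, 0.053, 0], [-0.001, 0, -0.032, 0, 0.08, 0], [-0.002, 0, -0.042, 0, 0.106, 0], [-0.002, 0, -0.053, 0, 0.133, 0]]}}

```text
time: 15.92
ee_pos: [0.4951, -0.1061, 0.1846]
eef_rot: [0.677, 0.715, 0.12, -0.127]
ft_force: [-0.3, -1.0, -2.4]
width: 0.0152
grip_force: 60.0
```

>>> {"api": "drive_tool", "payload": {"increments": [[0, 0, -0.01, 0, 0.026, 0], [0, 0, -0.021, 0, 0.053, 0], [-0.001, 0, -0.032, 0, 0.08, 0], [-0.002, 0, -0.042, 0, 0.106, 0], [-0.002, 0, -0.053, 0, 0.133, 0]]}}

```text
time: 16.33
ee_pos: [0.4954, -0.112, 0.1992]
eef_rot: [0.669, 0.708, 0.155, -0.164]
ft_force: [-0.4, 0.1, -2.2]
width: 0.0157
grip_force: 60.0
```

>>> {"api": "drive_tool", "payload": {"increments": [[0, 0, -0.01, 0, 0.026, 0], [0, 0, -0.021, 0, 0.053, 0], [-0.001, 0, -0.032, 0, 0.08, 0], [-0.002, 0, -0.042, 0, 0.106, 0], [-0.002, 0, -0.053, 0, 0.133, 0]]}}

```text
time: 16.75
ee_pos: [0.4958, -0.1195, 0.2132]
eef_rot: [0.66, 0.698, 0.19, -0.201]
ft_force: [0.5, -0.8, -1.8]
width: 0.0155
grip_force: 60.0
```

```bash
python3 - <<'E'
from h import *
s=read_state(); Rt=R.from_quat(s["eef_rot"]); print("spout",s["ee_pos"]+Rt.apply(S),"tilt",(down(A).inv()*Rt).as_euler('yxz',degrees=True).round(1))
im=camera("top"); a=cv2.imread("pics/t5.png")
cv2.imwrite("pics/t6.png",im)
# brightness map of jar/tray region, coarse, in characters
for i in (a,im):
    g=cv2.cvtColor(i,cv2.COLOR_BGR2GRAY)[205:275:2,365:465:1]
    print("\n".join("".join(" .:-=+*#%@"[min(9,int(x)//26)] for x in r) for r in g)); print("====")
E
```

```text
spout [ 0.50111201 -0.25082884  0.13478867] tilt [32.1 -0.  -0. ]
------.  .. .........:-:............::...:::..:--+=---=+++++++:.=+++++-++++++=======================
------:  ... ......::--.............:....:...::-=+=---++++++++..++++++-++++++++++=++================
------:.:---....::::=-:....:.................:--=+---=+++++++=.:++++++:++++++++++++++++==++=========
----::-==::...:::::--:...........:..........::-=+=---=+++++++-.-+++++=-+++++++++++++++++++++++=+====
--::-==--:......:---:...................::..:--=+----++++++++:.=+++++--+++++++++++++++++++++++++++++
::-==----:::--------:.........:.............:-=+=----++++++++.:++++++--+++++++++++++++++++++++++++++
-=+----------------:..................:.:..:--++----=+++++++=.:++++++--+++++++++++++++++++++++++++++
=+---------------=-.............:.........::-=+=----=+++++++-.-+++++=--+++++++++++++++++++++++++++++
=-----------------:.....:.......:.........:--++----:++++++++:.=+++++-+++++++++++++++++++++++++++++++
----------------=-..........:.........:..:--=+=-----++++++++..++++++-+++++++++++++++++++++++++++++++
-----------------::.:...
[... 5345 characters left out ...]
.....:=-....             :-                             .....::::----======-=--::::::::::
----:-=-===--:---=-.....                                                       -----::::::::::::::::
-------:-=:.-------.....                                                      :-----::::::::::::::::
-------::=::---====.....                                    .....:::::::---------:::::::::::::::::::
-------::=::-======.. ... ....  .  . ...  ...  ......::--------------------:::::::::::::::::::::::::
--------:=-::======:.....................................:::::::::::::::..::::::::::::::::::::::::::
---====-:=-::======:.......................................:-:-.......::::::::::::::::::::::::::::::
====
```

>>> {"api": "drive_tool", "payload": {"increments": [[0, 0, -0.021, 0, 0.053, 0], [-0.002, 0, -0.042, 0, 0.106, 0], [-0.002, 0, -0.053, 0, 0.133, 0], [-0.002, 0, -0.053, 0, 0.133, 0], [-0.002, 0, -0.053, 0, 0.133, 0]]}}

```text
time: 17.22
ee_pos: [0.4964, -0.1282, 0.2259]
eef_rot: [0.65, 0.687, 0.224, -0.236]
ft_force: [0.5, 0.6, -1.8]
width: 0.0152
grip_force: 60.0
```

>>> {"api": "drive_tool", "payload": {"increments": [[0, 0, 0, 0, 0, 0], [0, 0, 0, 0, 0, 0], [0, 0, 0, 0, 0, 0], [0, 0, 0, 0, 0, 0], [0, 0, 0, 0, 0, 0]]}}

```text
time: 17.63
ee_pos: [0.4963, -0.128, 0.2263]
eef_rot: [0.65, 0.687, 0.223, -0.236]
ft_force: [0.1, -0.2, -1.6]
width: 0.0153
grip_force: 60.0
```

>>> {"api": "drive_tool", "payload": {"increments": [[0, 0, 0.05, 0, -0.15, 0], [0.002, 0, 0.09, 0, -0.3, 0], [0, 0, 0.13, 0, -0.45, 0], [0, 0, 0.16, 0, -0.58, 0], [-0.01, 0, 0.19, 0, -0.7, 0]]}}

```text
time: 18.05
ee_pos: [0.4951, -0.0943, 0.1805]
eef_rot: [0.686, 0.726, 0.038, -0.038]
ft_force: [-0.6, 0.1, -1.6]
width: 0.0154
grip_force: 60.0
```

```bash
python3 - <<'E'
from h import *
s=read_state(); Rt=R.from_quat(s["eef_rot"]); print("spout",s["ee_pos"]+Rt.apply(S),"tilt",(down(A).inv()*Rt).as_euler('yxz',degrees=True).round(1))
f=[]
for i in range(6):
    im=camera("top"); f.append(read_state()["ft_force"][2])
print("fz",np.round(f,2))
for t in (-6,): p,r=pour(t,.024,.16); print(rel(p,r))
E
```

```text
spout [ 0.50191264 -0.24664851  0.16743906] tilt [ 6.2 -0.2 -0.1]
fz [-1.53 -1.89 -2.4  -1.52 -2.26 -2.23]
[-0.022 -0.003  0.128 -0.    -0.279 -0.002]
```

>>> {"api": "drive_tool", "payload": {"increments": [[-0.004, 0, 0.04, 0, -0.07, 0], [-0.008, 0, 0.08, 0, -0.14, 0], [-0.014, 0, 0.12, 0, -0.21, 0], [-0.02, -0.003, 0.15, 0, -0.27, 0], [-0.024, -0.003, 0.18, 0, -0.324, 0]]}}

```text
time: 18.77
ee_pos: [0.4935, -0.0979, 0.1243]
eef_rot: [0.686, 0.724, -0.049, 0.051]
ft_force: [-0.6, 0.4, -2.1]
width: 0.0156
grip_force: 60.0
```

```bash
python3 - <<'E'
from h import *
s=read_state(); Rt=R.from_quat(s["eef_rot"]); print("spout",s["ee_pos"]+Rt.apply(S),"tilt",(down(A).inv()*Rt).as_euler('yxz',degrees=True).round(1))
im=camera("top"); cv2.imwrite("pics/t7.png",im)
b=cv2.imread("pics/t4.png"); a=cv2.resize(im[170:300,340:500],(738,600))
asc=lambda i:"\n".join("".join(" .:-=+*#%@"[min(9,int(x)//26)] for x in r) for r in i)
for i in (b,a):
    g=cv2.cvtColor(i,cv2.COLOR_BGR2GRAY); print(asc(g[250:410:10,75:200:4])); print("==")
g=cv2.cvtColor(a,cv2.COLOR_BGR2GRAY); print("jar"); print(asc(g[220:420:10,320:520:4]))
g=cv2.cvtColor(b,cv2.COLOR_BGR2GRAY); print("jar0"); print(asc(g[220:420:10,320:520:4]))
E
```

```text
spout [ 0.4994863  -0.2487239   0.14938062] tilt [-8.2  0.   0.1]
  .-:::::-------=====++#########
. .::..:-=----=========*########
. .:---=-:::----=======*########
. .:---::---------=========++++*
...:-:::--=======--=============
..:-------=======--=============
..:--------=======-=============
..:-====-------=--==============
..:-======------================
...:=====-:-------==============
....----:----====---============
....::-::--========-============
:...:--::--====================-
:....:-----:------============--
-:.....::----:-------=====------
-:...::...::-----------==-------
==
  :--:::::-------===*###########
  .::..:-------=======##########
  .:::------==========*#########
  .:------==============++++****
. .------=======================
.------=========================
.:--==========-===---===========
.:--=======-====--==============
.:-======-===---================
..------====--==================
..:---------====================
....::------====================
.. .:--:------======-==========-
....:-------------============--
.....:.:----::-----========-----
:....:::
[... 1376 characters left out ...]
.......::::::------------+*-.  .:=+++
=====-:..........:::::::::::-----------++:. ..:=++
=======--:.......::::::::::::-----------++:  ..===
==========--:.......:::::::::-----------+*=....:==
==========-:.................:----------=+=.   :==
=======--:....................:---------++- ...:--
=====-:.......................:---------++: . ..::
==--:........................:::-------++:.  .:---
-::::.......................::::-----=*+:. ..:-=+=
.  .:::...................::::::----+*=.  ..:=++==
..   ..::..............::::::::--=++=......-+++===
::.     ..:-:.......:::::::::-+*+=:.  ..:-=+++====
:::::..      ..:---:------::::...  ..:-=+++=======
:::::::::..                   ...::--=-===========
```

The image code shows the tray empty and three balls inside the jar. Next I carry the tray back to its old place.

```bash
python3 - <<'E'
from h import *
print(rel([.5536,.15,.14],down(.0553)),rel([.5536,.3074,.14],down(.0553)))
E
```

```text
[ 0.792  0.248 -0.174 -0.003  0.183 -0.   ] [ 1.31   0.277 -0.249 -0.003  0.183 -0.   ]
```

>>> {"api": "drive_tool", "payload": {"increments": [[0.07, 0.02, -0.03, 0, 0, 0], [0.17, 0.05, -0.06, 0, 0.02, 0], [0.28, 0.08, -0.08, 0, 0.06, 0], [0.39, 0.12, -0.11, 0, 0.1, 0], [0.5, 0.16, -0.13, 0, 0.14, 0]]}}

```text
time: 19.23
ee_pos: [0.534, 0.06, 0.1433]
eef_rot: [0.688, 0.725, -0.01, 0.01]
ft_force: [0.1, 0.1, -1.6]
width: 0.0155
grip_force: 60.0
```

```bash
python3 - <<'E'
from h import *
print(read_state()["ee_pos"],rel([.5536,.3074,.12],down(.0553)))
E
```

```text
[0.53397905 0.06004045 0.14326688] [ 0.822  0.109  0.054 -0.     0.036 -0.004]
```

>>> {"api": "drive_tool", "payload": {"increments": [[0.11, 0.015, 0, 0, 0.036, 0], [0.22, 0.03, 0.01, 0, 0.036, 0], [0.33, 0.045, 0.02, 0, 0.036, 0], [0.44, 0.06, 0.03, 0, 0.036, 0], [0.55, 0.075, 0.035, 0, 0.036, 0]]}}

```text
time: 19.65
ee_pos: [0.5472, 0.2251, 0.1263]
eef_rot: [0.688, 0.725, -0.001, 0.0]
ft_force: [0.6, -0.7, -1.0]
width: 0.0157
grip_force: 60.0
```

>>> {"api": "drive_tool", "payload": {"increments": [[0.1, 0.013, 0, 0, 0, 0], [0.18, 0.024, 0.01, 0, 0, 0], [0.24, 0.03, 0.015, 0, 0, 0], [0.265, 0.034, 0.02, 0, 0, 0], [0.265, 0.034, 0.02, 0, 0, 0]]}}

```text
time: 20.07
ee_pos: [0.5522, 0.3059, 0.1199]
eef_rot: [0.687, 0.727, -0.001, -0.0]
ft_force: [-0.5, -0.1, -1.3]
width: 0.0153
grip_force: 60.0
```

```bash
python3 - <<'E'
from h import *
print(read_state()["ee_pos"],rel([.5536,.3074,.018],down(.0553)))
E
```

```text
[0.55222461 0.30592701 0.11985126] [ 0.005  0.006  0.339 -0.003  0.002  0.001]
```

>>> {"api": "drive_tool", "payload": {"increments": [[0.005, 0.005, 0.08, 0, 0, 0], [0.005, 0.005, 0.17, 0, 0, 0], [0.005, 0.005, 0.25, 0, 0, 0], [0.005, 0.005, 0.31, 0, 0, 0], [0.005, 0.005, 0.335, 0, 0, 0]]}}

```text
time: 20.48
ee_pos: [0.5535, 0.3026, 0.0171]
eef_rot: [0.688, 0.725, -0.003, 0.001]
ft_force: [0.7, -1.0, -1.6]
width: 0.0153
grip_force: 60.0
```

>>> {"api": "drive_tool", "payload": {"increments": [[0, 0, 0.003, 0, 0, 0], [0, 0, 0.006, 0, 0, 0], [0, 0, 0.009, 0, 0, 0], [0, 0, 0.009, 0, 0, 0], [0, 0, 0.009, 0, 0, 0]]}}

```text
time: 20.9
ee_pos: [0.5542, 0.3067, 0.0184]
eef_rot: [0.687, 0.726, -0.0, 0.001]
ft_force: [-0.8, -0.7, -2.2]
width: 0.0153
grip_force: 60.0
```

>>> {"api": "drive_tool", "payload": {"increments": [[0, 0, 0.003, 0, 0, 0], [0, 0, 0.006, 0, 0, 0], [0, 0, 0.009, 0, 0, 0], [0, 0, 0.01, 0, 0, 0], [0, 0, 0.01, 0, 0, 0]]}}

```text
time: 21.32
ee_pos: [0.5539, 0.307, 0.0151]
eef_rot: [0.687, 0.727, -0.001, 0.001]
ft_force: [-1.6, -0.1, 5.1]
width: 0.0155
grip_force: 60.0
```

Contact at 5 N, so I release and back off.

>>> {"api": "drive_tool", "payload": {"increments": [[0, 0, 0, 0, 0, 0], [0, 0, 0, 0, 0, 0], [0, 0, 0, 0, 0, 0], [0, 0, 0, 0, 0, 0], [0, 0, 0, 0, 0, 0]], "claw": 0.5}}

```text
time: 21.73
ee_pos: [0.5536, 0.3064, 0.0141]
eef_rot: [0.687, 0.726, -0.001, 0.001]
ft_force: [-0.1, 0.9, 0.3]
width: 0.0397
grip_force: 0.0
```

>>> {"api": "drive_tool", "payload": {"increments": [[0, 0, -0.06, 0, 0, 0], [0, 0, -0.17, 0, 0, 0], [0, 0, -0.3, 0, 0, 0], [0, 0, -0.42, 0, 0, 0], [0, 0, -0.55, 0, 0, 0]]}}

```text
time: 22.15
ee_pos: [0.5531, 0.3068, 0.1806]
eef_rot: [0.687, 0.727, -0.001, 0.001]
ft_force: [0.3, 0.1, -0.5]
width: 0.0432
grip_force: 0.0
```

>>> {"api": "drive_tool", "payload": {"increments": [[0.1, 0, 0, 0, 0, 0], [0.2, 0, 0, 0, 0, 0], [0.25, 0, 0, 0, 0, 0], [0.25, 0, 0, 0, 0, 0], [0.25, 0, 0, 0, 0, 0]]}}

```text
time: 22.57
ee_pos: [0.5488, 0.3827, 0.1787]
eef_rot: [0.687, 0.727, -0.001, 0.001]
ft_force: [-0.6, -0.2, -0.7]
width: 0.044
grip_force: 0.0
```

```bash
python3 - <<'E'
from h import *
im=camera("top"); cv2.imwrite("pics/t9.png",im)
asc=lambda i:"\n".join("".join(" .:-=+*#%@"[min(9,int(x)//26)] for x in r) for r in i)
g=cv2.cvtColor(cv2.resize(im[215:265,405:455],None,fx=2,fy=2,interpolation=cv2.INTER_CUBIC),cv2.COLOR_BGR2GRAY); print(asc(g[::2]))
a=cv2.imread("pics/top0.png")
d=cv2.absdiff(a,im).max(2)>60
n,l,st,ce=cv2.connectedComponentsWithStats(d.astype('uint8'))
for i in range(1,n):
    if st[i,4]>12: print(st[i],ce[i].round(0))
# circles in the mouth
E
```

```text
--=++++=-:---=++++++++++++++*++++===---------:---:::---:::----=====+++=-----+++++===----------------
==++++======-:-=++++++***+++======-----::::---------====--:::::::--===-----=+++++++==---------------
++++====++++=---=++++++++==-----:::::::....::-:::----===-----=======+=------+++++++++=-::::----:----
++=-==++++++++==--=+++=---:::::..........................::--===++++++======+++++++++++=-::..:::::::
=====++++++++++=--++=--::........... ...              ........::-====++*+++++++++++++++++=-:::------
==++++++++++++++====-:.........    ...:--========-....      .......::-=++*+++++++++++++++++=-:------
+++++++++++++++=--:::......   .::=+++++++****++***++++++=-:    ........:-++*++++++++++++++++==-----=
+++++++++++++=-:.......   .:-==+++**+++========++++++******+=-:    .  ...:-=+++++++++++++++++=-:::--
++++++++++==-::....  ..:--========---------------------=+******+-.   ... ..:-=+++++++++++++++++-:.::
++++++++==-::.. .. ..:-==++=-:::::::::::::::::::::--::----==+****+=-..    ...:-++++++++++++++++=-:::
+++++++=-:.....  ..:-==---::..........:::::::::::::::---------==+****=:   .. ..:-++*++++++
[... 4445 characters left out ...]
  9   4  23] [ 18. 235.]
[442 246   9  12  28] [447. 252.]
[423 261  10   2  18] [428. 261.]
[   0  267  103  154 7895] [ 43. 347.]
[ 77 282  14   4  27] [ 84. 284.]
[ 89 290  14  11  85] [ 95. 295.]
[ 97 303  19   7  76] [106. 307.]
[116 316  13   6  38] [121. 319.]
[   65   336   145   144 11060] [137. 426.]
[393 339   6   6  16] [396. 341.]
[409 340   5   7  18] [411. 343.]
[185 397  15   8  59] [192. 400.]
[ 191  410   70   70 1307] [220. 446.]
[ 444  417  196   63 3313] [586. 447.]
[326 437  10   4  19] [331. 439.]
[408 452  31   7  85] [420. 456.]
[ 401  460  174   12 1095] [478. 467.]
[588 462  11   8  24] [593. 465.]
[235 474   8   6  18] [239. 476.]
[270 477   7   3  17] [273. 478.]
```

Three balls show in the jar, the cap is on the mat and the tray is back in place with the robot clear.

```bash
python3 -c "
from bench import *
print(close_job())"
```

```text
the job is handed in; nothing more can be done
None
```

The job is handed in; no verdict came back. My last camera check showed all three balls in the jar, the cap on the large cork mat (seen upright there earlier) and the tray back on the bench in its old place, with the robot touching nothing.

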